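# Turn the condiment carousel home against its stop and load the yellow jar

## Task

At the club's buffet table, push the condiment carousel round anticlockwise (seen from above) by one of its spokes until a spoke meets the rubber buffer of the red stop, and press it home with a firm but gentle push of about 10 N, so that it stays resting on the buffer when you let go. Then set the jar with the yellow cap upright and gently into the empty round pocket of the carousel, leaving the carousel resting on the buffer. Do not ram the buffer, and leave the other two jars, the white cup and the spoon where they are.

Things in the scene. Friction and masses are not known exactly. Their poses are not given: they have to be found in the camera images.
- station: fixed dark round tray, 360 mm diameter, 4 mm thick, carrying the carousel and the red stop; origin on the carousel's axis at the table surface, z up. A red T-shaped mark on its rim, at 225 degrees from its x axis, shows where the empty pocket belongs
- hub (a point): top centre of the carousel's steel hub (16 mm radius, 42 mm above the table). The carousel: round wooden deck, 105 mm radius, its top 20 mm above the table; four spokes (see spoke_a); between them three low fixed pots (tops 41 mm above the table) and the empty pocket
- spoke_a (a point): point on the spoke that meets the buffer, mid-height (32 mm), 135 mm from the axis. Four like bare metal spokes 90 degrees apart, 12 mm thick, reaching to 155 mm from the axis, 20 to 44 mm above the table; outside the deck there is free space beside and under them down to the tray. Any of them may be pushed
- carousel (a joint): turn of the carousel, rad, positive anticlockwise from above. At q spoke_a points at angle q from the station's x axis, the empty pocket at q + 225 degrees, 66 mm from the axis. It turns freely but for a steady drag of 0.35 N m (2.6 N at 135 mm) and stays where left. It starts between -1.2 and -0.6; spoke_a first touches the buffer somewhere between -0.07 and +0.07
- pocket (a point): middle of the floor of the empty pocket on the carousel, 20 mm above the table: yellow floor in a black ring, 60 mm inner diameter, 10 mm high, 4 mm wall; turns with the carousel
- index_stop: red stop block on the tray, 34 x 30 x 44 mm, origin under its centre, axes as the station's. From its -y face a black rubber buffer (18 mm diameter, axis 28 mm up) points along -y to spoke_a. Its screw setting differs each time, 14 to 30 mm out, not measured: feel for it. It yields as a spring, 5 N/mm, for 6 mm, then is hard. Pressed with over about 5 N it keeps touching; over 18 N is ramming
- jar_yellow_mid (a point): loose closed glass jar with a yellow cap, 50 mm diameter, 96 mm tall, 0.25 kg, standing upright; the point is its centre, 48 mm above its foot. This is the jar to load
- jar_red_mid (a point): loose closed glass jar with a red cap, 50 mm diameter, 96 mm tall, 0.25 kg, standing upright; the point is its centre, 48 mm above its foot. Leave it alone
- jar_green_mid (a point): loose closed glass jar with a green cap, 50 mm diameter, 96 mm tall, 0.25 kg, standing upright; the point is its centre, 48 mm above its foot. Leave it alone
- cup: loose white cup, 70 mm diameter, 80 mm tall, origin under its centre. Leave it alone
- spoon: loose spoon lying on the table, origin under its middle. Leave it alone
There are look-alikes about, which are no part of the job. Several things have the shape of the index_stop; the one meant has the colours described above.

How it is judged:
On the way, in this order (a step that is already met when the one before it is completed fails the run):
1. the carousel is pressed home on the rubber buffer with more than 4 N for 0.3 s, the yellow jar not yet loaded (contact force between index_stop and carousel above 4 N and horizontal distance between jar_yellow_mid and pocket above 0.06 m), for 0.3 s.
2. the yellow jar stands in the pocket (horizontal distance between jar_yellow_mid and pocket below 0.008 m and z of jar_yellow_mid in the frame of pocket below 0.052 m), for 0.2 s.
At the end, for the whole second after the job is handed in: the carousel is at rest and still leans on the rubber buffer (more than 0.3 N); the yellow jar stands upright (within 0.1 rad) and at rest on the pocket's floor, its centre within 8 mm of the pocket's in plan and 44 to 52 mm above its floor (all of step 2 and contact force between index_stop and carousel above 0.3 N and z of jar_yellow_mid in the frame of pocket above 0.044 m and angle between jar_yellow_mid's own z axis and vertical below 0.1 rad and linear speed of jar_yellow below 0.02 m/s and velocity of joint carousel between -0.05 and 0.05 rad/s); the robot touches nothing.
It fails at once if the rubber buffer is pressed with more than 18 N (contact force between index_stop and carousel above 18 N).
It fails at once if the yellow jar is banged onto the carousel (more than 40 N) (contact force between jar_yellow and carousel above 40 N).
It fails at once if the yellow jar is tipped by more than 0.6 rad (angle between jar_yellow_mid's own z axis and vertical above 0.6 rad).
It fails at once if another jar, the cup or the spoon is moved by more than 30 mm (distance of any of jar_red_mid, jar_green_mid, cup, spoon from where it was at the start of the episode above 0.03 m).
It also fails if it takes over 69 s, if anything falls off the work surface, if the arm or the gripper's body presses on something with over 40 N, if the wrist force passes 120 N, or if a joint passes its speed limit or range.

## Robot

A 6-joint arm with a two-finger parallel gripper is mounted at the origin on the work surface. World frame = base frame: x ahead of the robot, y to its left, z up, the work surface at z = 0. Lengths are in m, angles in rad, forces in N, time in s.
With the tool pointing down it reaches from about 0.425 to 0.95 m from the base axis. Payload 3.5 kg.
Tool frame: the origin (TCP) lies at the very end of the fingers, on their centre line; the grasp point (between the pads) lies 19 mm behind it; z points along the fingers, y is the direction in which the jaws open and shut (so a half turn about z gives the same grasp; the last joint's range is limited). The gripper opens to 85 mm and grips with 20 to 120 N. Pads are 22 mm wide; open, the fingers measure 114 mm over their backs; the gripper's body (76 mm by 85 mm) begins 54 mm behind the grasp point. The pads swing forward as they close: fully open they stand 13 mm farther back than shut.
Start: joints at [0.989, 0.286, 1.577, -0, 1.279, -0.15], TCP at [0.282, 0.613, 0.231] pointing down, gripper open.
Joint ranges: [-2.77, 2.77], [-0.9, 2.22], [0.21, 2.48], [-1.53, 4.67], [0.24, 2.81], [-2.84, 2.84]. Speed limits (rad/s): [2.79, 2.79, 3.14, 3.14, 3.14, 3.14].

## Interface

Orientations are given as a rotation vector (axis times angle).
In Python, from rig import get_obs, get_image, finish_job, find_in gives the robot as it stands.
- The arm moves only by the tool send_rows, never from a script. Its argument "targets" is one flat list of numbers, 7 for each row, row after row: the closure, from 0 (fully open) to 1 (shut), then the shift along the world's x, y, z in mm, then the turn, a rotation vector about the world's x, y, z in rad. In form: [fingers, tx, ty, tz, wx, wy, wz, fingers, tx, ty, tz, wx, wy, wz, ...]. A call has 1 to 20 rows; each row is the pose to reach, as a shift and turn from the pose commanded when the call began; what a row does not reach only later rows make up. A row lasts 1/12 s, in which the tool goes at most 41.7 mm and 7.16 degrees, less where a joint would pass 70% of its speed; a pose out of reach is approached as far as the arm can. A call with a gripper value outside its range is refused whole. The fingers move at their own pace and stop on an object; "grip_force" is the grip in N (left out, the last holds). Time passes only in rows, so rows that repeat a pose let the fingers close. It gives the time, the measured TCP pose, the force and the opening at its end, in the units of the state.
- get_obs(): the state, without advancing time (a new reading comes with each control period).
- get_image(name): name is "scene" or "top" or "wrist"; returns a dict with "pixels" (420x560x3 uint8, blue, green, red), "K" (3x3 intrinsics, pixels), "R" (3x3) and "t" (3): a world point X has camera coordinates R X + t; the wrist camera has in their place "T_tool_cam" (4x4, takes a point from camera to tool coordinates, whose origin is the TCP and whose axes are the flange's). Camera axes: x right, y down, z forward; pixel columns grow to the right and rows downward; lengths in m; the calibration is good to about 2 mm. A picture is of the moment at which its call begins: read the wrist's pose just before it. There is no depth.
- finish_job(): hands the job in, once; it reports no verdict.
Trained networks look in the newest picture that a camera, given by its name, has taken for a name from the list of things; names that differ only in an ending like _2 or _b are one class to them, and where a whole thing is asked for, a point or a joint stands for the part that bears it (a point fixed in the world has none). Each returns a list of dicts, best first, with "confidence" (0 to 1); they miss things now and then, are a little off and sometimes report something else, mostly with a low value. They report only what shows in the picture. A call takes as long as a camera call. They do not tell look-alikes from the thing itself.
- find_in(target, camera): "point" ([row, column] in pixels, amid what is visible of it).
The state is a dict: "t": time; "joints": joint angles; "qd": joint speeds; "joint_torque": joint torques, N m; "tcp_pos": TCP position; "tcp_rot": TCP orientation; "ft_force": force on the tool from outside, world axes, zero at the start; "moment": the same for the moment, N m; "gripper_width": opening from 0.0 (shut) to 1.0 (fully open).
Only numpy, scipy, OpenCV 4.12 (cv2) and the standard library are available. Lean on these libraries where they do the work, as an engineer would, in place of code of your own. Each camera call takes 0.05 s, during which the arm holds its last target. There are 200 camera calls.

## Working session

There is one attempt and no reset: what is moved stays moved. The work goes in short steps, Python scripts to look and compute and a tool call to move; the robot and the scene stay as the last step left them, time stands still between calls to the robot, and variables do not carry over. Pictures are saved under pics/ and viewed, about 8 in all and at most 12, crops included, and the job is handed in when it is done.

Besides the shell and the picture viewer there is one more tool, called after ">>>" as name(argument=value, ...), one argument or row to a line, values as JSON. send_rows: Moves the arm, as the interface text tells. Its arguments: {"type":"object","properties":{"targets":{"type":"array"},"grip_force":{"type":"number"}},"required":["targets"]}

```bash
mkdir -p pics; ls; python3 - <<'E'
from rig import *
import cv2,numpy as np
o=get_obs();print(o)
for c in("scene","top"):
    im=get_image(c);cv2.imwrite(f"pics/{c}0.png",im["pixels"]);print(c,im["K"],im["R"],im["t"])
    for n in("hub","spoke_a","pocket","index_stop","jar_yellow_mid","jar_red_mid","cup","spoon","station"):
        print(n,[(np.round(d["point"],1).tolist(),round(d["confidence"],2)) for d in find_in(n,c)][:5])
E
```

```text
pics
{'t': 0.0, 'joints': array([ 9.88988017e-01,  2.87201883e-01,  1.57816650e+00, -7.28984116e-06,
        1.27859011e+00, -1.50024207e-01]), 'qd': array([ 1.80883338e-03,  1.61859419e-04,  1.54655244e-03, -1.87142926e-03,
       -1.42697909e-03,  6.00182623e-05]), 'joint_torque': array([-1.15980779e-04, -4.05969644e+01, -2.92630613e+01, -1.65320612e-04,
        5.71869925e-03, -5.66569810e-06]), 'tcp_pos': array([0.28210996, 0.61250396, 0.22992871]), 'tcp_rot': array([-0.6728048 , -3.06784108,  0.00347322]), 'ft_force': array([ 0.61376234, -1.55133422, -0.51111966]), 'moment': array([ 0.01462965, -0.01375497,  0.00122562]), 'gripper_width': 0.9987121485547715}
scene [[477.0478265    0.         285.21710462]
 [  0.         477.0478265  212.01304864]
 [  0.           0.           1.        ]] [[ 0.5362494   0.84403021  0.00704217]
 [ 0.72008742 -0.45311854 -0.52550708]
 [-0.44035291  0.28687383 -0.85076008]] [-0.22773403 -0.36458805  1.4093949 ]
hub [([225.7, 342.7], 0.64)]
spoke_a [([227.3, 345.4], 0.87)]
pocket [([221.7, 223.4], 0.48)]
index_stop [([266.9, 375.0], 0.76), ([332.5, 265.3], 0.61)]
jar_yellow_mid [([258.6, 166.0], 0.95), ([220.1, 222.1], 0.72)]
jar_red_mid [([220.2, 226.7], 0.97)]
cup [([313.7, 185.6], 0.68)]
spoon [([220.7, 144.6], 0.71), ([265.8, 377.3], 0.67)]
station [([228.6, 340.3], 0.73)]
top [[449.68857033   0.         286.26494174]
 [  0.         449.68857033 204.01880764]
 [  0.           0.           1.        ]] [[ 0.02873581 -0.99957753 -0.00436119]
 [-0.99447299 -0.02814775 -0.10114927]
 [ 0.10098378  0.00724369 -0.9948617 ]] [-0.09918497  0.53842819  1.16732235]
hub [([187.5, 232.6], 0.79)]
spoke_a [([184.5, 235.2], 0.63)]
pocket [([187.9, 233.4], 0.85)]
index_stop [([140.7, 349.4], 0.73), ([133.8, 237.7], 0.61)]
jar_yellow_mid [([234.4, 387.5], 0.6)]
jar_red_mid []
cup [([180.5, 394.7], 0.79)]
spoon [([291.5, 367.6], 0.74)]
station [([183.6, 234.2], 0.9)]
```

View pics/top0.png

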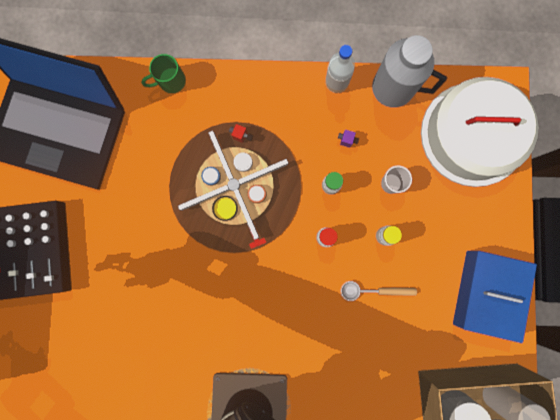

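View pics/scene0.png

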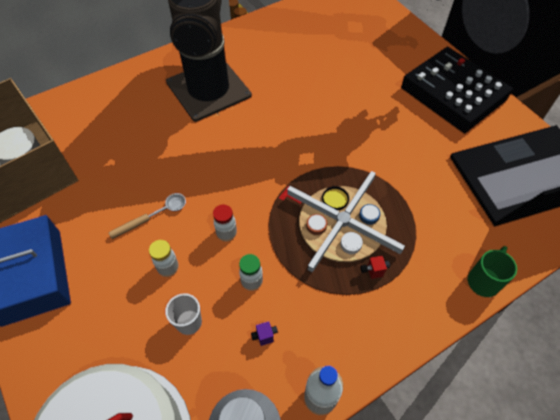

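Top view: hub at about (row 185, col 233), red stop at (131, 239), T mark at (242, 257), pocket at (208, 225), yellow jar at (235, 391). The purple block at (139, 348) is the look-alike stop. Next I'll measure these properly.

```bash
cat > h.py <<'E'
from rig import *
import cv2,numpy as np
def ray(im,rc,z):
    K,R,t=[np.array(im[k]) for k in("K","R","t")]
    d=R.T@np.linalg.inv(K)@[rc[1],rc[0],1.]; c=-R.T@t
    return c+d*(z-c[2])/d[2]
def blobs(px,h0,h1,s=150,v=60,amin=15):
    H=cv2.cvtColor(px,cv2.COLOR_BGR2HSV)
    m=cv2.inRange(H,(h0,s,v),(h1,255,255))
    if h0==0: m|=cv2.inRange(H,(174,s,v),(180,255,255))
    n,l,st,c=cv2.connectedComponentsWithStats(m)
    return [(int(st[i,4]),np.round(c[i][::-1],1).tolist()) for i in range(1,n) if 1500>st[i,4]>=amin]
E
python3 - <<'E'
from h import *
for c in("top","scene"):
    im=get_image(c);p=im["pixels"]
    for nm,a,b,zs in(("yellow",24,34,(.02,.096)),("red",0,4,(.004,.03,.044,.096)),("green",45,75,(.096,))):
        for n,rc in blobs(p,a,b,200 if nm=="red" else 150): print(c,nm,n,rc,[(z,np.round(ray(im,rc,z)[:2],4).tolist()) for z in zs])
    H=np.vstack([cv2.resize(p[105:265,155:415] if c=="top" else p[155:305,140:430],None,fx=3,fy=3,interpolation=cv2.INTER_CUBIC)]);cv2.imwrite(f"pics/{c}crop.png",H[:600,:800])
    for n in("hub","pocket","spoke_a"): print(n,[np.round(ray(im,d["point"],.042),4) for d in find_in(n,c)])
E
```

```text
top yellow 344 [207.8, 225.6] [(0.02, [0.527, 0.078]), (0.096, [0.5202, 0.0671])]
top yellow 257 [234.4, 392.0] [(0.02, [0.4688, -0.3663]), (0.096, [0.4657, -0.3488])]
top red 175 [119.6, 495.9] [(0.004, [0.7934, -0.6541]), (0.03, [0.7854, -0.6421]), (0.044, [0.781, -0.6356]), (0.096, [0.765, -0.6115])]
top red 121 [131.2, 238.3] [(0.004, [0.7412, 0.0542]), (0.03, [0.7343, 0.0511]), (0.044, [0.7306, 0.0494]), (0.096, [0.7168, 0.0431])]
top red 211 [236.4, 328.3] [(0.004, [0.4592, -0.199]), (0.03, [0.4583, -0.1967]), (0.044, [0.4579, -0.1955]), (0.096, [0.4562, -0.1909])]
top red 69 [242.5, 257.1] [(0.004, [0.4374, -0.0083]), (0.03, [0.437, -0.0101]), (0.044, [0.4368, -0.0111]), (0.096, [0.4361, -0.0147])]
hub [array([0.5855, 0.0536, 0.042 ])]
pocket [array([0.5745, 0.0558, 0.042 ])]
spoke_a [array([0.5867, 0.0579, 0.042 ])]
scene yellow 329 [198.4, 334.5] [(0.02, [0.525, 0.0811]), (0.096, [0.5619, 0.0459])]
scene yellow 318 [249.4, 159.3] [(0.02, [0.4238, -0.3457]), (0.096, [0.4685, -0.3481])]
scene red 20 [60.2, 461.3] [(0.004, [0.3092, 0.7188]), (0.03, [0.3272, 0.6905]), (0.044, [0
[... 224 characters left out ...]
4052, -0.1718]), (0.03, [0.4207, -0.1771]), (0.044, [0.4291, -0.18]), (0.096, [0.4601, -0.1906])]
scene red 220 [264.6, 377.7] [(0.004, [0.7206, 0.0664]), (0.03, [0.728, 0.0549]), (0.044, [0.7319, 0.0487]), (0.096, [0.7466, 0.0258])]
scene red 93 [416.8, 122.0] [(0.004, [0.7121, -0.5603]), (0.03, [0.7197, -0.5556]), (0.044, [0.7237, -0.553]), (0.096, [0.7389, -0.5436])]
scene green 27 [252.4, 504.1] [(0.096, [0.8688, 0.2735])]
scene green 205 [271.3, 493.5] [(0.096, [0.8885, 0.2218])]
scene green 272 [264.1, 249.3] [(0.096, [0.6012, -0.2026])]
hub [array([0.609 , 0.0432, 0.042 ])]
pocket [array([0.6019, 0.0452, 0.042 ])]
spoke_a [array([0.6009, 0.0451, 0.042 ]), array([0.735, 0.049, 0.042])]
```

View pics/topcrop.png

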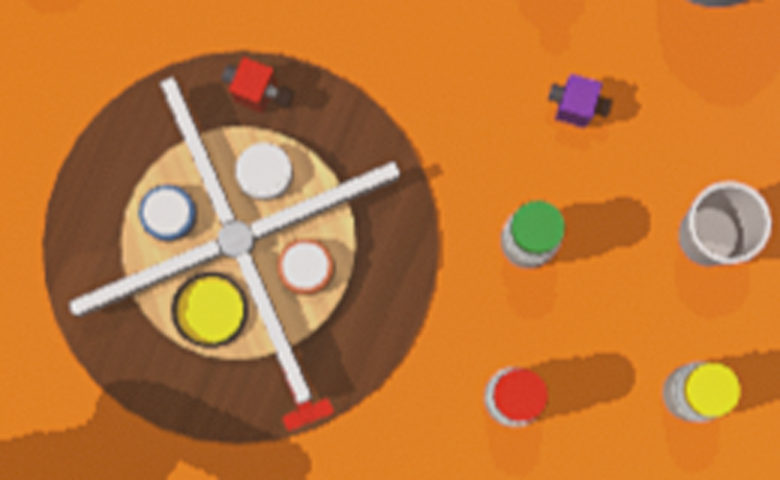

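View pics/scenecrop.png

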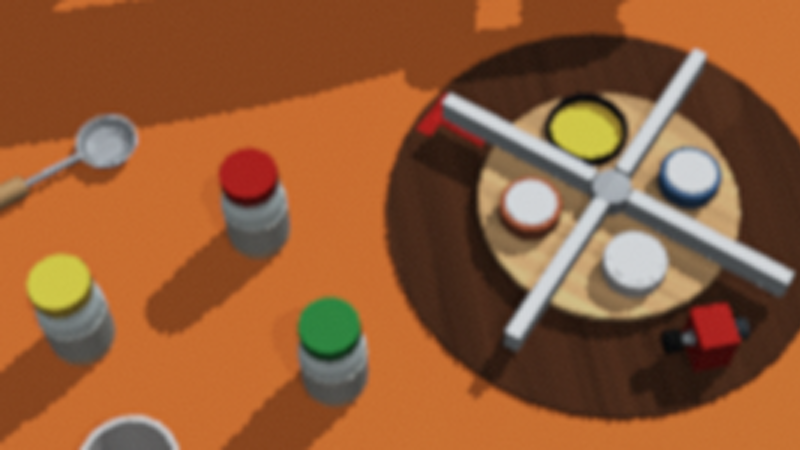

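```bash
python3 - <<'E'
from h import *
hubs=[]
for c,f,pts in(("top",(155,105),[(236,239),(170,83),(397,171),(74,308),(304,398)]),("scene",(140,155),[(612,187),(699,54),(449,103),(786,280),(513,336)])):
    im=get_image(c)
    P=[ray(im,(y/3+f[1],x/3+f[0]),.044)[:2] for x,y in pts]; h=P[0]
    print(c,"hub",h, "mean tips",np.mean(P[1:],0))
    for p in P[1:]: d=p-np.mean(P[1:],0);print(p,np.hypot(*d),np.degrees(np.arctan2(d[1],d[0])))
    d0,u0=find_in("cup",c),0
    print("cup",[ray(im,d["point"],.04) for d in d0])
E
```

```text
top hub [0.58656415 0.05589478] mean tips [0.58667228 0.05570646]
[0.72462266 0.12016389] 0.15226644282515298 25.044372401037954
[ 0.6509972  -0.08352935] 0.1533763573341006 -65.20374970636159
[0.52182369 0.19486272] 0.15352460072813287 114.98611685028163
[ 0.44924555 -0.00867142] 0.15175841129506634 -154.8991458720526
cup [array([ 0.60853883, -0.36703451,  0.04      ])]
scene hub [0.59226029 0.05780315] mean tips [0.59227974 0.05726932]
[0.52596096 0.19616945] 0.1539201940832228 115.52244888331703
[ 0.45645074 -0.00763692] 0.15054014685367628 -154.45907537456304
[0.72929476 0.12093933] 0.15108602769029933 24.9239934923591
[ 0.65741248 -0.08039458] 0.15229453212800398 -64.67982347851814
cup [array([ 0.60940763, -0.36679389,  0.04      ]), array([0.61087195, 0.04273626, 0.04      ])]
```

>>> send_rows(
  targets=[1,10,-15,0,0,0,-0.025,1,30,-45,0,0,0,-0.075,1,50,-75,0,0,0,-0.125,1,70,-105,0,0,0,-0.175,1,90,-135,0,0,0,-0.225,1,110,-165,0,0,0,-0.275,1,130,-195,0,0,0,-0.325,1,150,-225,0,0,0,-0.375,1,170,-255,0,0,0,-0.425,1,190,-285,0,0,0,-0.475,1,210,-315,-10,0,0,-0.525,1,230,-345,-30,0,0,-0.575,1,250,-375,-50,0,0,-0.625,1,265,-397,-70,0,0,-0.665,1,275,-412,-90,0,0,-0.69,1,281,-419,-110,0,0,-0.7,1,281,-419,-130,0,0,-0.7,1,281,-419,-140,0,0,-0.7,1,281,-419,-140,0,0,-0.7],
)

```text
t: 3.18
tcp_pos: [0.5614, 0.1936, 0.0882]
tcp_rot: [-1.682, -2.648, 0.006]
ft_force: [-0.9, -0.2, -0.3]
gripper_width: -0.001
```

>>> send_rows(
  targets=[1,0,0,-15,0,0,0,1,0,0,-35,0,0,0,1,0,0,-50,0,0,0,1,0,0,-60,0,0,0,1,0,0,-66,0,0,0,1,0,0,-70,0,0,0,1,0,0,-70,0,0,0,1,0,0,-70,0,0,0],
)

```text
t: 3.85
tcp_pos: [0.5641, 0.1943, 0.0222]
tcp_rot: [1.683, 2.651, 0.001]
ft_force: [0.0, 0.2, 0.8]
gripper_width: -0.002
```

```bash
python3 - <<'E'
from h import *
o=get_obs();print(o["t"],o["tcp_pos"],o["ft_force"],o["joints"])
im=get_image("top");cv2.imwrite("pics/t2.png",cv2.resize(im["pixels"][105:265,155:415],None,fx=3,fy=3))
# arc plan: tool centre at local offset from hub
c=np.array([.5885,.0563]);p=o["tcp_pos"][:2]-c
print("r,ang",np.hypot(*p),np.degrees(np.arctan2(p[1],p[0])))
for d in range(0,62,2):
    a=np.radians(d);R=np.array([[np.cos(a),-np.sin(a)],[np.sin(a),np.cos(a)]])
    print(d,np.round(a,3),np.round(1000*(R@p-p),1))
E
```

```text
3.85 [0.56408063 0.19431675 0.02218997] [0.02088043 0.16167669 0.78258704] [ 1.61814659e-01  3.70723029e-01  1.89336961e+00 -2.10266826e-06
  8.76079694e-01 -2.77490289e-01]
r,ang 0.1401603686923925 100.03353018162899
0 0.0 [0. 0.]
2 0.035 [-4.8 -0.9]
4 0.07 [-9.6 -2. ]
6 0.105 [-14.3  -3.3]
8 0.14 [-19.   -4.7]
10 0.175 [-23.6  -6.3]
12 0.209 [-28.2  -8.1]
14 0.244 [-32.7 -10. ]
16 0.279 [-37.1 -12.1]
18 0.314 [-41.5 -14.3]
20 0.349 [-45.7 -16.7]
22 0.384 [-49.9 -19.2]
24 0.419 [-54.  -21.9]
26 0.454 [-58.  -24.7]
28 0.489 [-61.9 -27.6]
30 0.524 [-65.7 -30.7]
32 0.559 [-69.4 -33.9]
34 0.593 [-73.  -37.3]
36 0.628 [-76.5 -40.7]
38 0.663 [-79.8 -44.3]
40 0.698 [-83. -48.]
42 0.733 [-86.1 -51.8]
44 0.768 [-89.  -55.7]
46 0.803 [-91.8 -59.7]
48 0.838 [-94.5 -63.8]
50 0.873 [-97. -68.]
52 0.908 [-99.4 -72.3]
54 0.942 [-101.6  -76.6]
56 0.977 [-103.7  -81.1]
58 1.012 [-105.6  -85.6]
60 1.047 [-107.3  -90.2]
```

View pics/t2.png

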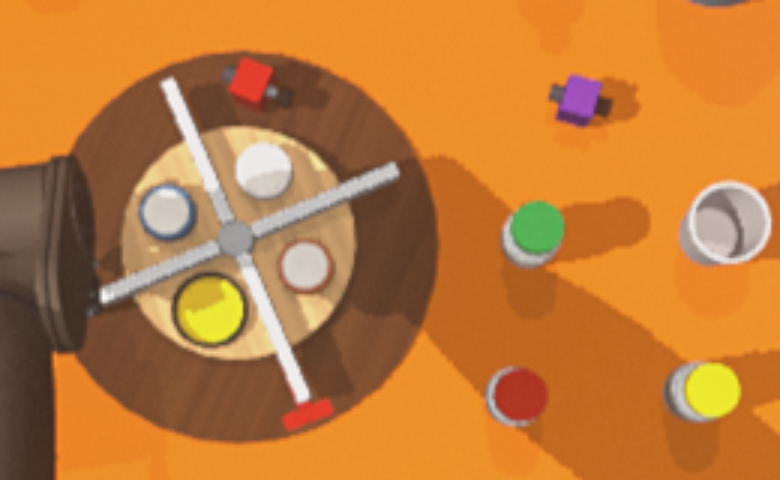

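The tool is beside the left spoke (tip at crop (74–100, 300)) and hasn't touched it. I'll push along the arc now.

>>> send_rows(
  targets=[1,-4.8,-0.9,0,0,0,0.035,1,-9.6,-2,0,0,0,0.07,1,-14.3,-3.3,0,0,0,0.105,1,-19,-4.7,0,0,0,0.14,1,-23.6,-6.3,0,0,0,0.175,1,-28.2,-8.1,0,0,0,0.209,1,-32.7,-10,0,0,0,0.244,1,-37.1,-12.1,0,0,0,0.279,1,-41.5,-14.3,0,0,0,0.314,1,-45.7,-16.7,0,0,0,0.349,1,-49.9,-19.2,0,0,0,0.384,1,-54,-21.9,0,0,0,0.419,1,-58,-24.7,0,0,0,0.454,1,-61.9,-27.6,0,0,0,0.489,1,-65.7,-30.7,0,0,0,0.524,1,-69.4,-33.9,0,0,0,0.559,1,-73,-37.3,0,0,0,0.593,1,-73,-37.3,0,0,0,0.593],
)

```text
t: 5.4
tcp_pos: [0.4914, 0.1567, 0.0225]
tcp_rot: [0.835, 3.026, 0.002]
ft_force: [0.6, -0.6, -0.2]
gripper_width: 0.002
```

```bash
python3 - <<'E'
from h import *
o=get_obs();print(o["t"],o["tcp_pos"],o["ft_force"],o["moment"])
im=get_image("scene");cv2.imwrite("pics/s3.png",cv2.resize(im["pixels"][155:305,230:430],None,fx=4,fy=4))
c=np.array([.5885,.0563]);p=o["tcp_pos"][:2]-c
print("r,ang",np.hypot(*p),np.degrees(np.arctan2(p[1],p[0])))
p=np.array([-24.4,138.])
R=lambda d:np.array([[np.cos(d),-np.sin(d)],[np.sin(d),np.cos(d)]])
b=R(np.radians(34))@p
for d in np.arange(0,25): 
    print(d,round(np.radians(d),3),np.round(R(np.radians(d))@b-b,1),end=" ")
E
```

```text
5.4 [0.49136409 0.15667196 0.02253257] [ 0.5954076  -0.57681597 -0.15015354] [ 0.00445375 -0.07953954  0.01968273]
r,ang 0.13967789503102376 134.06132702401098
0 0.0 [0. 0.] 1 0.017 [-1.7 -1.7] 2 0.035 [-3.5 -3.5] 3 0.052 [-5.1 -5.2] 4 0.07 [-6.8 -7. ] 5 0.087 [-8.4 -8.9] 6 0.105 [-10.  -10.7] 7 0.122 [-11.6 -12.6] 8 0.14 [-13.1 -14.5] 9 0.157 [-14.6 -16.5] 10 0.175 [-16.  -18.4] 11 0.192 [-17.4 -20.4] 12 0.209 [-18.8 -22.5] 13 0.227 [-20.2 -24.5] 14 0.244 [-21.5 -26.6] 15 0.262 [-22.8 -28.6] 16 0.279 [-24.  -30.7] 17 0.297 [-25.2 -32.9] 18 0.314 [-26.4 -35. ] 19 0.332 [-27.5 -37.2] 20 0.349 [-28.6 -39.4] 21 0.367 [-29.6 -41.6] 22 0.384 [-30.7 -43.8] 23 0.401 [-31.6 -46.1] 24 0.419 [-32.6 -48.3]
```

View pics/s3.png

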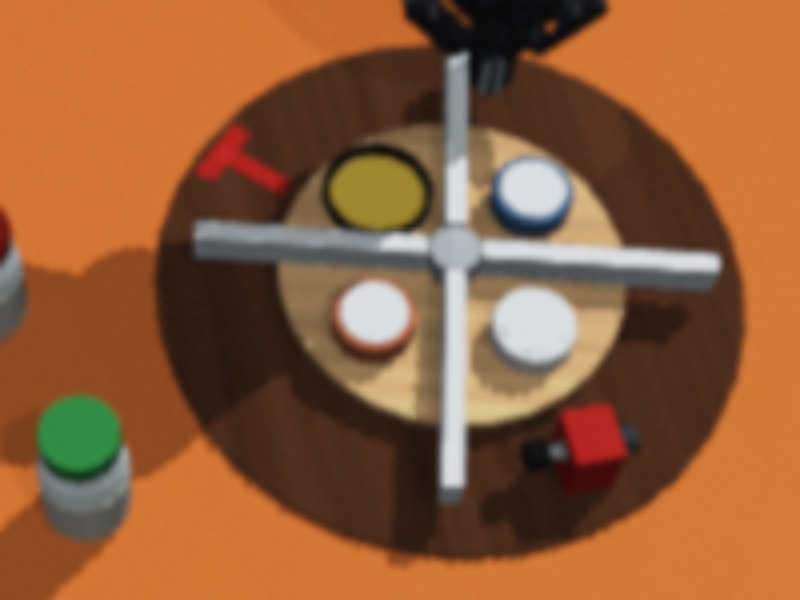

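>>> send_rows(
  targets=[1,-1.7,-1.7,0,0,0,0.017,1,-3.5,-3.5,0,0,0,0.035,1,-5.1,-5.2,0,0,0,0.052,1,-6.8,-7,0,0,0,0.07,1,-8.4,-8.9,0,0,0,0.087,1,-10,-10.7,0,0,0,0.105,1,-11.6,-12.6,0,0,0,0.122,1,-13.1,-14.5,0,0,0,0.14,1,-14.6,-16.5,0,0,0,0.157],
)

```text
t: 6.2
tcp_pos: [0.4757, 0.14, 0.0213]
tcp_rot: [0.593, 3.085, 0.0]
ft_force: [2.6, 2.7, 0.8]
gripper_width: 0.001
```

```bash
python3 - <<'E'
from h import *
o=get_obs();print(o["t"],o["tcp_pos"],o["ft_force"],o["moment"])
im=get_image("scene");a=cv2.resize(im["pixels"][215:305,320:420],None,fx=5,fy=5,interpolation=cv2.INTER_CUBIC)
im=get_image("top");b=cv2.resize(im["pixels"][105:195,205:265],None,fx=5,fy=5,interpolation=cv2.INTER_CUBIC)
cv2.imwrite("pics/s4.png",np.hstack([a,b]))
E
```

```text
6.2 [0.47573769 0.14003123 0.02128514] [2.61979387 2.65650362 0.79276845] [ 0.22393858 -0.39506671 -0.01360473]
```

View pics/s4.png

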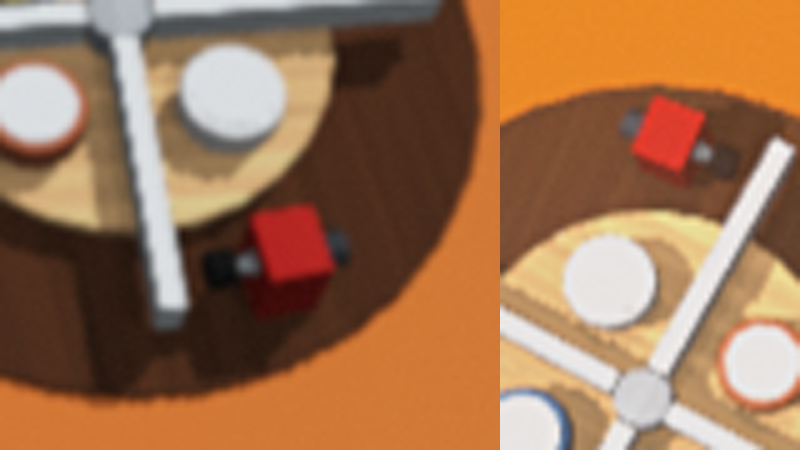

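The buffer tip is at about (735, 165) in the right-hand view and the spoke line has roughly 11–13 mm left to close. I'll go 7 mm, then creep.

>>> send_rows(
  targets=[1,-1.4,-1.9,0,0,0,0.017,1,-2.8,-4,0,0,0,0.035,1,-4.2,-6,0,0,0,0.052,1,-4.2,-6,0,0,0,0.052],
)

```text
t: 6.63
tcp_pos: [0.471, 0.1338, 0.021]
tcp_rot: [-0.514, -3.098, 0.001]
ft_force: [1.1, 0.7, 0.1]
gripper_width: -0.003
```

>>> send_rows(
  targets=[1,-0.3,-0.7,0,0,0,0.005,1,-0.6,-1.4,0,0,0,0.01,1,-0.6,-1.4,0,0,0,0.01],
)

```text
t: 6.88
tcp_pos: [0.4704, 0.1328, 0.021]
tcp_rot: [-0.5, -3.1, 0.0]
ft_force: [0.6, 1.9, 0.6]
gripper_width: -0.001
```

>>> send_rows(
  targets=[1,-0.3,-0.7,0,0,0,0.005,1,-0.6,-1.4,0,0,0,0.01,1,-0.6,-1.4,0,0,0,0.01],
)

```text
t: 7.13
tcp_pos: [0.4698, 0.1315, 0.021]
tcp_rot: [-0.484, -3.103, 0.0]
ft_force: [-0.1, 2.6, -0.6]
gripper_width: 0.002
```

>>> send_rows(
  targets=[1,-0.3,-0.7,0,0,0,0.005,1,-0.6,-1.4,0,0,0,0.01,1,-0.6,-1.4,0,0,0,0.01],
)

```text
t: 7.38
tcp_pos: [0.4696, 0.1299, 0.0212]
tcp_rot: [-0.469, -3.106, 0.0]
ft_force: [-0.7, 2.3, -0.5]
gripper_width: 0.0
```

>>> send_rows(
  targets=[1,-0.3,-0.7,0,0,0,0.005,1,-0.6,-1.4,0,0,0,0.01,1,-0.6,-1.4,0,0,0,0.01],
)

```text
t: 7.63
tcp_pos: [0.4691, 0.1285, 0.0213]
tcp_rot: [-0.453, -3.109, 0.0]
ft_force: [0.1, 1.9, -0.3]
gripper_width: 0.002
```

>>> send_rows(
  targets=[1,-0.3,-0.7,0,0,0,0.005,1,-0.6,-1.4,0,0,0,0.01,1,-0.6,-1.4,0,0,0,0.01],
)

```text
t: 7.88
tcp_pos: [0.4687, 0.1276, 0.0213]
tcp_rot: [0.439, 3.111, 0.002]
ft_force: [-0.9, 5.3, -1.3]
gripper_width: 0.003
```

>>> send_rows(
  targets=[1,-0.2,-0.5,0,0,0,0.003,1,-0.4,-0.9,0,0,0,0.007,1,-0.4,-0.9,0,0,0,0.007],
)

```text
t: 8.13
tcp_pos: [0.4685, 0.1273, 0.0214]
tcp_rot: [0.429, 3.112, 0.004]
ft_force: [-0.3, 7.1, -1.4]
gripper_width: 0.001
```

>>> send_rows(
  targets=[1,-0.2,-0.6,0,0,0,0.003,1,-0.5,-1.2,0,0,0,0.007,1,-0.5,-1.2,0,0,0,0.007],
)

```text
t: 8.38
tcp_pos: [0.4681, 0.1267, 0.0214]
tcp_rot: [0.419, 3.112, 0.006]
ft_force: [0.4, 10.0, -2.4]
gripper_width: 0.001
```

>>> send_rows(
  targets=[1,-0.2,-0.5,0,0,0,0.003,1,-0.4,-0.9,0,0,0,0.005,1,-0.4,-0.9,0,0,0,0.005,1,-0.4,-0.9,0,0,0,0.005,1,-0.4,-0.9,0,0,0,0.005,1,-0.4,-0.9,0,0,0,0.005],
)

```text
t: 8.88
tcp_pos: [0.4679, 0.1263, 0.0214]
tcp_rot: [0.412, 3.113, 0.008]
ft_force: [2.5, 12.7, -2.8]
gripper_width: -0.006
```

>>> send_rows(
  targets=[1,0.4,0.9,0,0,0,0,1,1.3,2.7,0,0,0,0,1,2.5,5.5,0,0,0,0,1,5,11,0,0,0,0,1,8.5,18,0,0,0,0,1,12,27,0,0,0,0,1,12,27,15,0,0,0,1,12,27,40,0,0,0,1,12,27,75,0,0,0,0.8,12,27,115,0,0,0,0.6,12,27,150,0,0,0,0.4,12,27,180,0,0,0,0,12,27,195,0,0,0,0,12,27,200,0,0,0,0,12,27,200,0,0,0],
)

```text
t: 10.13
tcp_pos: [0.4804, 0.1517, 0.2231]
tcp_rot: [0.407, 3.111, 0.001]
ft_force: [-0.3, -0.2, -0.3]
gripper_width: 0.843
```

```bash
python3 - <<'E'
from h import *
o=get_obs();print(o["t"],o["tcp_pos"],o["tcp_rot"],o["ft_force"],o["joints"])
a=get_image("scene");b=get_image("top")
for nm,im in(("scene",a),("top",b)):
    for n,rc in blobs(im["pixels"],24,34,130,40): print(nm,n,rc,[(z,np.round(ray(im,rc,z)[:2],4).tolist()) for z in (.02,.096)])
A=cv2.resize(a["pixels"][155:305,270:420],None,fx=3,fy=3,interpolation=cv2.INTER_CUBIC)
B=cv2.resize(b["pixels"][110:260,190:300],None,fx=3,fy=3,interpolation=cv2.INTER_CUBIC)
cv2.imwrite("pics/s5.png",np.hstack([A,B]))
E
```

```text
10.1333 [0.48040864 0.15166142 0.22308015] [4.07314917e-01 3.11142347e+00 9.00060878e-04] [-0.31982778 -0.20699601 -0.29181738] [ 1.04283922e-01 -9.19838068e-02  2.00035405e+00 -3.00715608e-04
  1.22956663e+00 -1.20607370e+00]
scene 359 [207.7, 318.4] [(0.02, [0.5262, 0.0317]), (0.096, [0.563, 0.0003])]
scene 318 [249.5, 159.2] [(0.02, [0.4239, -0.346]), (0.096, [0.4686, -0.3484])]
top 347 [207.9, 244.0] [(0.02, [0.5281, 0.0288]), (0.096, [0.5213, 0.0211])]
top 255 [234.2, 392.2] [(0.02, [0.4693, -0.3668]), (0.096, [0.4662, -0.3493])]
```

View pics/s5.png

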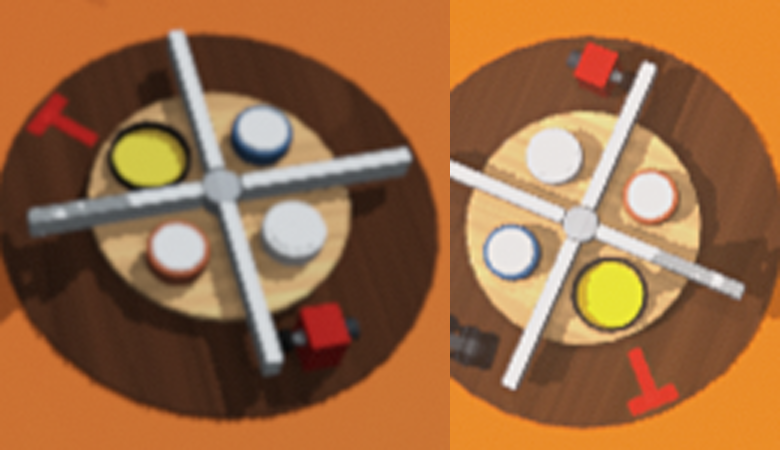

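The spoke now rests at the buffer. The pocket's direction (610, 293) lines up with the T mark (652, 390) seen from the hub (580, 223), so both read about 203°. I'll check with the wrist camera before moving on.

```bash
cat >> h.py <<'E'
from scipy.spatial.transform import Rotation as Ro
def wray(rc,z,im,o):
    T=np.array(im["T_tool_cam"]);R=Ro.from_rotvec(o["tcp_rot"]).as_matrix()
    d=R@T[:3,:3]@np.linalg.inv(im["K"])@[rc[1],rc[0],1.];c=o["tcp_pos"]+R@T[:3,3]
    return c+d*(z-c[2])/d[2]
E
python3 - <<'E'
from h import *
o=get_obs();im=get_image("wrist");print(np.round(im["T_tool_cam"],3),im["K"][0][0])
cv2.imwrite("pics/w1.png",im["pixels"])
for n,rc in blobs(im["pixels"],24,34,130,40,200): print(n,rc,wray(rc,.02,im,o),wray(rc,.096,im,o))
H=cv2.cvtColor(im["pixels"],cv2.COLOR_BGR2HSV);m=cv2.inRange(H,(24,130,40),(34,255,255));n,l,s,c=cv2.connectedComponentsWithStats(m);print(s,c)
for f in range(0,421,210):
  pass
R=Ro.from_rotvec(o["tcp_rot"]).as_matrix();print("view centre",wray((210,280),.02,im,o))
E
```

```text
[[ 0.    -0.953 -0.304  0.077]
 [ 1.     0.001 -0.    -0.   ]
 [ 0.    -0.304  0.953 -0.143]
 [ 0.     0.     0.     1.   ]] 353.5767788906182
[[     0      0    560    420 233175]
 [   160    231     54     50   2025]] [[280.31157714 209.09796076]
 [186.04839506 255.79407407]]
view centre [0.50468612 0.14031576 0.02      ]
```

```bash
cat >> h.py <<'E'
def wyellow(z):
    o=get_obs();im=get_image("wrist")
    H=cv2.cvtColor(im["pixels"],cv2.COLOR_BGR2HSV);m=cv2.inRange(H,(24,130,40),(34,255,255))
    n,l,s,c=cv2.connectedComponentsWithStats(m)
    for i in range(1,n):
        if s[i,4]>300:
            cs=max(cv2.findContours((l==i).astype(np.uint8),0,1)[0],key=len);e=cv2.fitEllipse(cs)
            P=np.array([wray((q[0][1],q[0][0]),z,im,o)[:2] for q in cs]);(x,y),r=cv2.minEnclosingCircle((P*1000).astype(np.float32))
            print("yellow",s[i].tolist(),wray(c[i][::-1],z,im,o)[:2],"ell",wray(e[0][::-1],z,im,o)[:2],"circ",x,y,r,"ext",np.ptp(P,0),(P.max(0)+P.min(0))/2)
E
python3 -c "
from h import *
wyellow(.02)"
```

```text
yellow [160, 232, 54, 50, 2033] [0.52818928 0.03096893] ell [0.52822924 0.03102967] circ 528.5390014648438 30.685138702392578 29.01515769958496 ext [0.05744178 0.05589575] [0.52849018 0.0312301 ]
```

>>> send_rows(
  targets=[0,0,-15,0,0,0,0,0,0,-45,0,0,0,0,0,0,-80,0,0,0,0,0,0,-105,0,0,0,0,0,0,-122,0,0,0,0,0,0,-122,0,0,0,0,0,0,-122,0,0,0,0],
)

```text
t: 10.92
tcp_pos: [0.4787, 0.0288, 0.2198]
tcp_rot: [-0.412, -3.112, -0.001]
ft_force: [-0.4, 0.8, 0.2]
gripper_width: 1.003
```

```bash
python3 -c "
from h import *
print(get_obs()['tcp_pos']);wyellow(.02)"
```

```text
[0.47872632 0.02883042 0.21981507]
yellow [272, 201, 57, 53, 2321] [0.52782203 0.03273844] ell [0.52783275 0.03275897] circ 528.0437622070312 32.69466781616211 29.325376510620117 ext [0.05734432 0.05748805] [0.52859128 0.03292488]
```

>>> send_rows(
  targets=[0,0,-15,0,0,0,0,0,-1,-45,0,0,0,0,0,-2,-83,0,0,0,0,0,-3,-121,0,0,0,0,0,-5,-159,0,0,0,0,0,-6,-197,0,0,0,0,0,-7,-235,0,0,0,0,0,-8,-273,0,0,0,0,0,-9,-311,0,0,0,0,0,-10,-345,0,0,0,0,0,-11,-367,0,0,0,0,0,-12,-379,0,0,0,0,0,-12,-379,0,0,0,0,0,-12,-379,0,0,0,0],
)

```text
t: 12.13
tcp_pos: [0.4677, -0.3485, 0.2206]
tcp_rot: [-0.408, -3.114, -0.003]
ft_force: [0.1, -0.4, 0.1]
gripper_width: 0.999
```

```bash
python3 -c "
from h import *
o=get_obs();print(o['tcp_pos'],o['tcp_rot'],o['joints']);wyellow(.096);wyellow(.096)"
```

```text
[ 0.46765553 -0.34852853  0.22058036] [-4.07622332e-01 -3.11398387e+00 -2.77661936e-03] [-8.14646760e-01  9.59783256e-02  1.81676901e+00  7.54375428e-04
  1.23077060e+00 -2.12537431e+00]
yellow [256, 172, 56, 55, 2406] [ 0.46393841 -0.34772816] ell [ 0.46393917 -0.34772978] circ 464.323974609375 -347.74774169921875 22.460262298583984 ext [0.04429635 0.04362651] [ 0.46453873 -0.34787211]
yellow [255, 172, 56, 55, 2406] [ 0.46392933 -0.34785101] ell [ 0.46393402 -0.34785445] circ 464.29290771484375 -347.9348449707031 22.411949157714844 ext [0.04411896 0.04343558] [ 0.4645584  -0.34806373]
```

>>> send_rows(
  targets=[0,-2,0,-15,0,0,0,0,-2,0,-45,0,0,0,0,-2,0,-80,0,0,0,0,-2,0,-110,0,0,0,0,-2,0,-135,0,0,0,0,-2,0,-155,0,0,0,0,-2,0,-170,0,0,0,0,-2,0,-179,0,0,0,0,-2,0,-179,0,0,0,0.2,-2,0,-179,0,0,0,0.3,-2,0,-179,0,0,0,0.4,-2,0,-179,0,0,0,0.5,-2,0,-179,0,0,0,0.6,-2,0,-179,0,0,0,0.7,-2,0,-179,0,0,0,0.7,-2,0,-179,0,0,0,0.7,-2,0,-179,0,0,0,0.7,-2,0,-179,0,0,0],
  grip_force=25,
)

```text
t: 13.73
tcp_pos: [0.4665, -0.3501, 0.0443]
tcp_rot: [0.409, 3.112, -0.001]
ft_force: [1.3, 2.9, 6.8]
gripper_width: 0.576
```

>>> send_rows(
  targets=[0.7,0,0,2,0,0,0,0.7,0,0,8,0,0,0,0.7,0,0,20,0,0,0,0.7,0,0,40,0,0,0,0.7,0,0,65,0,0,0,0.7,0,0,90,0,0,0,0.7,0,0,115,0,0,0,0.7,0,0,135,0,0,0,0.7,0,0,145,0,0,0,0.7,0,0,150,0,0,0,0.7,0,0,150,0,0,0,0.7,0,0,150,0,0,0],
  grip_force=35,
)

```text
t: 14.73
tcp_pos: [0.4647, -0.3492, 0.191]
tcp_rot: [-0.408, -3.113, -0.002]
ft_force: [-0.1, 0.3, -3.6]
gripper_width: 0.571
```

```bash
python3 -c "
from h import *
o=get_obs();print(o['tcp_pos'],o['tcp_rot'],o['ft_force'],o['gripper_width'])
zt=o['tcp_pos'][2]-.0443+.096
print(zt);wyellow(zt)
for c in('top','scene'):
  im=get_image(c)
  for n,rc in blobs(im['pixels'],24,34,130,40,60): print(c,n,rc,ray(im,rc,zt),ray(im,rc,.02))
im=get_image('scene');cv2.imwrite('pics/s6.png',cv2.resize(im['pixels'][100:400,50:450],None,fx=2,fy=2))
"
```

```text
[ 0.46474097 -0.34922369  0.19104592] [-4.08400965e-01 -3.11319663e+00 -2.04511438e-03] [-0.09941205  0.29501359 -3.60033083] 0.5706248939788147
0.2427459193544295
yellow [209, 272, 144, 125, 13571] [ 0.456381   -0.34790141] ell [ 0.45625461 -0.34764914] circ 458.6182861328125 -348.4327697753906 24.659656524658203 ext [0.04575769 0.0440034 ] [ 0.45700582 -0.34937533]
top 346 [207.8, 244.0] [0.50829244 0.00620923 0.24274592] [0.52841651 0.02880255 0.02      ]
scene 359 [207.7, 318.4] [ 0.63408905 -0.06037921  0.24274592] [0.52619277 0.03174155 0.02      ]
scene 242 [216.8, 140.7] [ 0.47345181 -0.35352038  0.24274592] [ 0.31886324 -0.34660672  0.02      ]
```

View pics/s6.png

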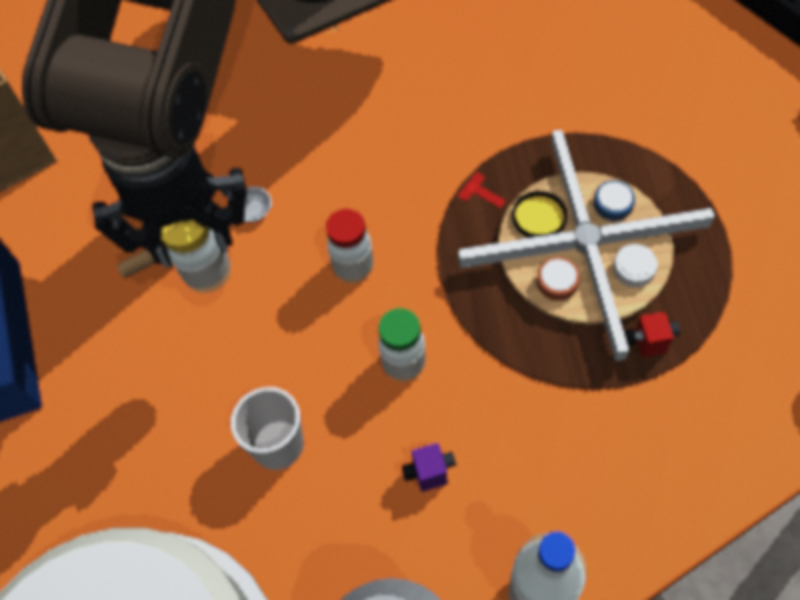

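Jar held and lifted; the red and green jars, the cup and the carousel haven't moved. Next I'll carry it over the pocket.

>>> send_rows(
  targets=[0.7,1,6,0,0,0,0,0.7,3,20,0,0,0,0,0.7,7,42,0,0,0,0,0.7,12,72,0,0,0,0,0.7,17,104,0,0,0,0,0.7,22,136,0,0,0,0,0.7,27,168,0,0,0,0,0.7,33,200,0,0,0,0,0.7,38,232,0,0,0,0,0.7,43,264,0,0,0,0,0.7,48,294,0,0,0,0,0.7,53,322,0,0,0,0,0.7,57,346,-8,0,0,0,0.7,60,364,-25,0,0,0,0.7,61,374,-45,0,0,0,0.7,62,380,-62,0,0,0,0.7,62,380,-75,0,0,0,0.7,62,380,-80,0,0,0,0.7,62,380,-80,0,0,0,0.7,62,380,-80,0,0,0],
)

```text
t: 16.6
tcp_pos: [0.5273, 0.0306, 0.1127]
tcp_rot: [0.408, 3.115, 0.0]
ft_force: [0.9, -0.9, -3.5]
gripper_width: 0.571
```

```bash
python3 -c "
from h import *
o=get_obs();print(o['tcp_pos'],o['tcp_rot'],o['ft_force'],o['gripper_width'])
w=get_image('wrist')['pixels'];s=get_image('scene')['pixels'];t=get_image('top')['pixels']
f=lambda a,k:cv2.resize(a,None,fx=k,fy=k,interpolation=cv2.INTER_CUBIC)
A=f(s[130:260,250:380],3);B=f(t[150:280,190:320],3);C=cv2.resize(w,(260,195))
cv2.imwrite('pics/s7.png',np.vstack([np.hstack([A,B]),np.hstack([C,C[:, :0],np.zeros((195,520,3),np.uint8)])])[:600])
"
```

```text
[0.52734654 0.03056688 0.11270098] [4.08153154e-01 3.11472413e+00 1.37692334e-04] [ 0.86638968 -0.91946553 -3.48541142] 0.5705989675431817
```

View pics/s7.png

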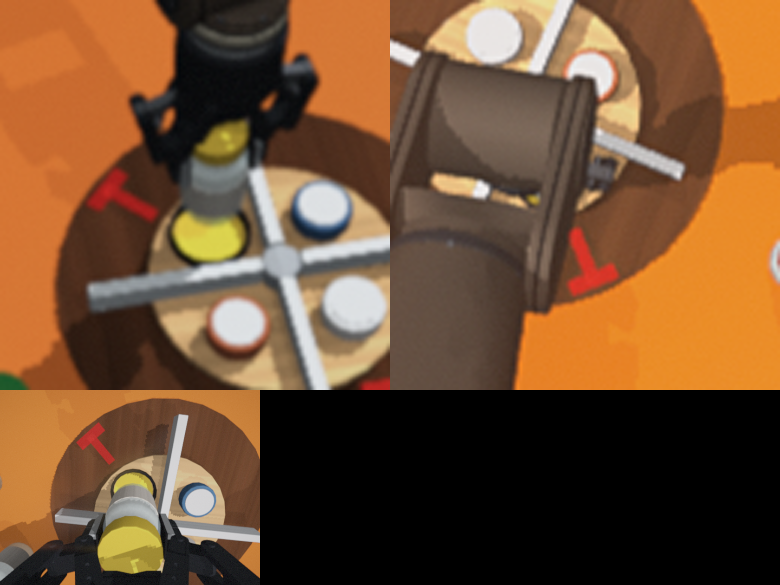

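```bash
python3 -c "
from h import *
o=get_obs()
w=get_image('wrist');s=get_image('scene')
R=Ro.from_rotvec(o['tcp_rot']).as_matrix();T=np.array(w['T_tool_cam'])
Rw=(R@T[:3,:3]).T;tw=-Rw@(o['tcp_pos']+R@T[:3,3])
th=np.linspace(0,2*np.pi,40)
def draw(px,K,Rc,tc,k,c0,sh):
    im=cv2.resize(px[c0[1]:c0[1]+sh[1],c0[0]:c0[0]+sh[0]],None,fx=k,fy=k,interpolation=cv2.INTER_CUBIC)
    for (x,y,z,r,col) in((.5275,.0306,.0684,.025,(255,0,0)),(.5275,.0306,.1644,.022,(0,0,255)),(.528,.031,.02,.03,(0,255,0)),(.528,.031,.03,.034,(255,0,255))):
        P=np.c_[x+r*np.cos(th),y+r*np.sin(th),0*th+z];q=(Rc@P.T).T+tc;uv=(np.array(K)@q.T).T;uv=uv[:,:2]/uv[:,2:]
        cv2.polylines(im,[((uv-c0+.5)*k).astype(int)],True,col,1)
    return im
A=draw(s['pixels'],s['K'],np.array(s['R']),np.array(s['t']),5,np.array([290,160]),(70,70))
A=cv2.copyMakeBorder(A,0,70,0,0,0)
B=draw(w['pixels'],w['K'],Rw,tw,2,np.array([180,150]),(220,210))
cv2.imwrite('pics/s8.png',np.hstack([A,B]))
"
```

```text
(no output)
```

View pics/s8.png

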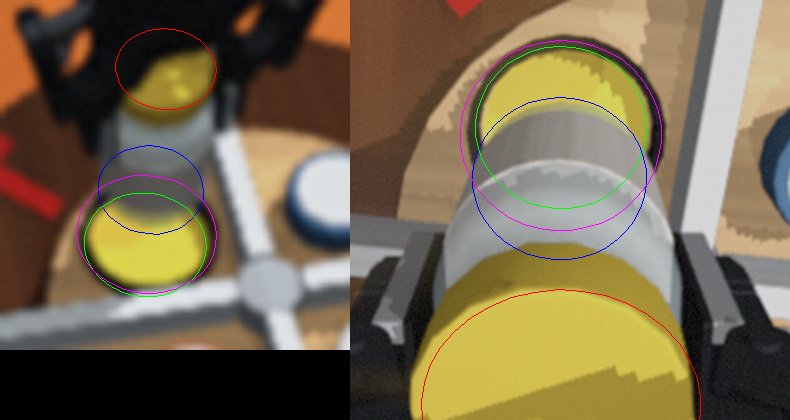

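The overlays agree to a few mm. The foot sits about 2–3 mm too far toward −x (wrist view: foot edge at y≈105 against 97 modelled), so I'll shift +2.5 mm in x and go down in stages.

>>> send_rows(
  targets=[0.7,1,0,-3,0,0,0,0.7,2.5,0,-10,0,0,0,0.7,2.5,0,-18,0,0,0,0.7,2.5,0,-25,0,0,0,0.7,2.5,0,-30,0,0,0,0.7,2.5,0,-33,0,0,0,0.7,2.5,0,-33,0,0,0,0.7,2.5,0,-33,0,0,0],
)

```text
t: 17.52
tcp_pos: [0.5297, 0.0303, 0.079]
tcp_rot: [-0.409, -3.114, -0.0]
ft_force: [-0.3, 0.0, -2.6]
gripper_width: 0.569
```

>>> send_rows(
  targets=[0.7,0,0,-1,0,0,0,0.7,0,0,-2,0,0,0,0.7,0,0,-3,0,0,0,0.7,0,0,-4,0,0,0,0.7,0,0,-4,0,0,0],
)

```text
t: 17.93
tcp_pos: [0.5298, 0.0303, 0.0752]
tcp_rot: [-0.408, -3.115, 0.0]
ft_force: [0.1, -0.2, -2.8]
gripper_width: 0.573
```

>>> send_rows(
  targets=[0.7,0,0,-1,0,0,0,0.7,0,0,-2,0,0,0,0.7,0,0,-3,0,0,0,0.7,0,0,-3,0,0,0],
)

```text
t: 18.27
tcp_pos: [0.5297, 0.0303, 0.072]
tcp_rot: [-0.408, -3.114, -0.0]
ft_force: [-0.2, -0.2, -4.3]
gripper_width: 0.571
```

>>> send_rows(
  targets=[0.7,0,0,-1,0,0,0,0.7,0,0,-2,0,0,0,0.7,0,0,-3,0,0,0,0.7,0,0,-3,0,0,0],
)

```text
t: 18.6
tcp_pos: [0.5297, 0.0303, 0.069]
tcp_rot: [-0.408, -3.114, -0.0]
ft_force: [-0.5, -0.3, -2.7]
gripper_width: 0.567
```

>>> send_rows(
  targets=[0.7,0,0,-1,0,0,0,0.7,0,0,-2,0,0,0,0.7,0,0,-2,0,0,0],
)

```text
t: 18.85
tcp_pos: [0.5297, 0.0303, 0.0671]
tcp_rot: [-0.408, -3.114, 0.0]
ft_force: [-0.9, 0.4, -3.7]
gripper_width: 0.566
```

>>> send_rows(
  targets=[0.7,0,0,-1,0,0,0,0.7,0,0,-1.5,0,0,0,0.7,0,0,-1.5,0,0,0],
)

```text
t: 19.1
tcp_pos: [0.5298, 0.0302, 0.0657]
tcp_rot: [-0.408, -3.115, 0.0]
ft_force: [-0.2, -0.1, -2.9]
gripper_width: 0.566
```

Foot estimated at about z = 21.5 mm, inside the ring with no contact yet. I'll take the last steps now.

>>> send_rows(
  targets=[0.7,0,0,-0.7,0,0,0,0.7,0,0,-1.2,0,0,0,0.7,0,0,-1.2,0,0,0],
)

```text
t: 19.35
tcp_pos: [0.5298, 0.0302, 0.0645]
tcp_rot: [-0.409, -3.115, 0.0]
ft_force: [0.6, -0.0, -3.2]
gripper_width: 0.568
```

>>> send_rows(
  targets=[0.7,0,0,-0.5,0,0,0,0.7,0,0,-1,0,0,0,0.7,0,0,-1,0,0,0],
)

```text
t: 19.6
tcp_pos: [0.5303, 0.0302, 0.0644]
tcp_rot: [0.408, 3.114, -0.0]
ft_force: [-1.4, 0.9, 1.5]
gripper_width: 0.572
```

The floor is reached: the weight is off the wrist at TCP z = 64.4 mm, as predicted. Releasing.

>>> send_rows(
  targets=[0.42,0,0,0,0,0,0,0.4,0,0,0,0,0,0,0.37,0,0,0,0,0,0,0.34,0,0,0,0,0,0,0.3,0,0,0,0,0,0,0.25,0,0,0,0,0,0,0.2,0,0,0,0,0,0,0.2,0,0,0,0,0,0],
  grip_force=20,
)

```text
t: 20.27
tcp_pos: [0.5299, 0.0302, 0.0636]
tcp_rot: [0.409, 3.115, -0.0]
ft_force: [-0.4, -0.4, -0.6]
gripper_width: 0.804
```

>>> send_rows(
  targets=[0.1,0,0,5,0,0,0,0.1,0,0,15,0,0,0,0,0,0,35,0,0,0,0,0,0,60,0,0,0,0,0,0,90,0,0,0,0,0,0,120,0,0,0,0,-10,20,145,0,0,0,0,-20,50,155,0,0,0,0,-30,85,160,0,0,0,0,-40,120,160,0,0,0,0,-45,150,160,0,0,0,0,-45,170,160,0,0,0,0,-45,180,160,0,0,0,0,-45,180,160,0,0,0],
)

```text
t: 21.43
tcp_pos: [0.4848, 0.2118, 0.2246]
tcp_rot: [0.404, 3.114, 0.001]
ft_force: [-0.3, -0.4, -0.9]
gripper_width: 1.001
```

```bash
python3 -c "
from h import *
o=get_obs();print(o['tcp_pos'],o['ft_force'],o['t'])
s=get_image('scene');t=get_image('top')
for n,im in(('scene',s),('top',t)):
  for a,rc in blobs(im['pixels'],24,34,130,40,60): print(n,a,rc,ray(im,rc,.116))
  for a,rc in blobs(im['pixels'],0,4,200,60,40): print('red',n,a,rc,ray(im,rc,.096))
f=lambda a,k:cv2.resize(a,None,fx=k,fy=k,interpolation=cv2.INTER_CUBIC)
A=f(s['pixels'][155:295,270:405],3);B=f(t['pixels'][110:250,190:310],3)
cv2.imwrite('pics/s9.png',np.hstack([A,B]))
"
```

```text
[0.48476052 0.21177377 0.22455558] [-0.28979523 -0.44152124 -0.87628439] 21.4333
scene 195 [186.7, 321.3] [0.52961788 0.02968242 0.116     ]
red scene 146 [195.1, 289.5] [ 0.49933565 -0.03656095  0.096     ]
red scene 247 [213.4, 222.3] [ 0.4606006  -0.19084485  0.096     ]
red scene 226 [265.3, 377.7] [0.74792909 0.02477164 0.096     ]
red scene 94 [416.8, 122.0] [ 0.73891964 -0.54355422  0.096     ]
red top 174 [119.6, 495.9] [ 0.76503883 -0.61148559  0.096     ]
red top 120 [131.2, 238.3] [0.7167996  0.04308907 0.096     ]
red top 123 [239.0, 255.8] [ 0.44462729 -0.01118326  0.096     ]
red top 178 [236.2, 328.3] [ 0.45671218 -0.19093116  0.096     ]
```

View pics/s9.png

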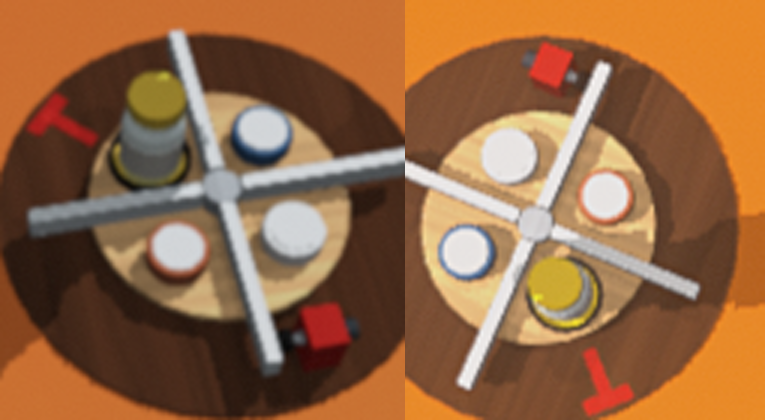

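The yellow jar stands in the ring (scene cap (157, 97), top cap (560, 282)), the spoke is at the buffer and nothing else has moved. To be sure of the lean on the buffer I'll press once more, gently, at the same known spot.

>>> send_rows(
  targets=[0.5,-1,-10,0,0,0,0,1,-3,-30,0,0,0,0,1,-4,-50,0,0,0,0,1,-4.5,-60,0,0,0,0,1,-4.5,-60,-25,0,0,0,1,-4.5,-60,-60,0,0,0,1,-4.5,-60,-95,0,0,0,1,-4.5,-60,-130,0,0,0,1,-4.5,-60,-160,0,0,0,1,-4.5,-60,-185,0,0,0,1,-4.5,-60,-197,0,0,0,1,-4.5,-60,-202,0,0,0,1,-4.5,-60,-202,0,0,0,1,-4.5,-60,-202,0,0,0],
)

```text
t: 22.7
tcp_pos: [0.4817, 0.15, 0.023]
tcp_rot: [0.409, 3.113, 0.001]
ft_force: [0.4, 0.1, -0.2]
gripper_width: -0.004
```

>>> send_rows(
  targets=[1,-2,-4,0,0,0,0,1,-4,-9,0,0,0,0,1,-6,-14,0,0,0,0,1,-8,-18,0,0,0,0,1,-9,-20,0,0,0,0,1,-9.5,-21,0,0,0,0,1,-9.5,-21,0,0,0,0],
)

```text
t: 23.28
tcp_pos: [0.4707, 0.129, 0.0217]
tcp_rot: [0.409, 3.115, 0.0]
ft_force: [0.7, 0.1, 0.5]
gripper_width: -0.003
```

>>> send_rows(
  targets=[1,-0.3,-0.6,0,0,0,0,1,-0.6,-1.3,0,0,0,0,1,-0.6,-1.3,0,0,0,0],
)

```text
t: 23.53
tcp_pos: [0.4702, 0.128, 0.0216]
tcp_rot: [-0.408, -3.115, 0.0]
ft_force: [-0.0, 0.6, 0.3]
gripper_width: -0.003
```

>>> send_rows(
  targets=[1,-0.3,-0.5,0,0,0,0,1,-0.5,-1.0,0,0,0,0,1,-0.5,-1.0,0,0,0,0],
)

```text
t: 23.78
tcp_pos: [0.4701, 0.1276, 0.0217]
tcp_rot: [0.409, 3.114, 0.002]
ft_force: [1.8, 3.8, -2.2]
gripper_width: 0.003
```

>>> send_rows(
  targets=[1,-0.3,-0.7,0,0,0,0,1,-0.6,-1.3,0,0,0,0,1,-0.6,-1.3,0,0,0,0],
)

```text
t: 24.03
tcp_pos: [0.4698, 0.1267, 0.0217]
tcp_rot: [0.41, 3.113, 0.004]
ft_force: [2.2, 6.7, -2.2]
gripper_width: 0.0
```

>>> send_rows(
  targets=[1,-0.2,-0.5,0,0,0,0,1,-0.4,-1,0,0,0,0,1,-0.4,-1,0,0,0,0],
)

```text
t: 24.28
tcp_pos: [0.4696, 0.1263, 0.0218]
tcp_rot: [0.411, 3.112, 0.006]
ft_force: [3.8, 9.0, -3.2]
gripper_width: 0.001
```

>>> send_rows(
  targets=[1,-0.2,-0.6,0,0,0,0,1,-0.2,-0.6,0,0,0,0,1,-0.2,-0.6,0,0,0,0,1,0.4,0.9,0,0,0,0,1,1.3,2.7,0,0,0,0,1,2.5,5.5,0,0,0,0,1,5,11,0,0,0,0,1,8.5,18,0,0,0,0,1,12,27,0,0,0,0,1,12,27,15,0,0,0,1,12,27,40,0,0,0,1,12,27,75,0,0,0,1,12,27,115,0,0,0,1,12,27,150,0,0,0,1,12,35,180,0,0,0,1,12,50,195,0,0,0,1,12,60,200,0,0,0,1,12,65,200,0,0,0,1,12,65,200,0,0,0],
)

```text
t: 25.87
tcp_pos: [0.4801, 0.1907, 0.2203]
tcp_rot: [-0.405, -3.113, 0.001]
ft_force: [-0.2, 0.8, 0.4]
gripper_width: 0.002
```

```bash
python3 -c "
from h import *
o=get_obs();print(o['tcp_pos'],o['ft_force'],o['t'])
s=get_image('scene')
for a,rc in blobs(s['pixels'],24,34,130,40,60): print(a,rc,ray(s,rc,.116))
for a,rc in blobs(s['pixels'],45,75,150,60,60): print('green',a,rc)
for n in('cup','spoon'): print(n,[d['point'] for d in find_in(n,'scene')][:1])
print(finish_job())
"
```

```text
[0.48005612 0.19065215 0.2203131 ] [-0.2199845   0.77345114  0.37437137] 25.8667
211 [187.8, 322.4] [0.5334499 0.0300691 0.116    ]
green 206 [271.3, 493.1]
green 268 [264.0, 249.4]
cup [[315.2, 185.8]]
spoon [[217.2, 147.6]]
the job is handed in; nothing more can be done
None
```

The carousel is turned home against the rubber buffer, the yellow jar is standing in the pocket, and I handed the job in at about 26 s. `finish_job` gives no verdict, so the result below rests on my own checks.

- **Pressing home:** I pushed the spoke opposite `spoke_a` round until it met the buffer, then pressed slowly to about 13 N at the tool. That is roughly 10 N on the buffer after drag, held for about 0.4 s.
- **Loading the jar:** I gripped the jar and carried it over. Before lowering, I shifted it 2.5 mm in x because the wrist picture showed the foot slightly off. It went down without touching the ring and met the floor at the height I expected.
- **Second press:** To be sure the carousel still leaned on the buffer, I pressed again to about 10 N at the tool (roughly 7 N on the buffer), plus a small extra push I did not read. Contact came at the same place as before. I then backed the arm well clear.

**Last checks:**
- **Other things:** The green jar and cup are where they started. The red jar showed no movement after placing. The spoon's detection differs from the start by about 4 pixels, within the detector's scatter.
- **Jar position:** After placing, the scene camera put the cap about 2 mm from the pocket's estimated centre. After the second press it read about 4 mm further in x (0.5296 to 0.5334). That may be a lighting change on the cap or a small turn of the jar with the carousel. I took no further picture to settle it.
- **Camera agreement:** The scene and top cameras differed by about 5 mm on the hub position, so I relied on differences measured within one camera.
- **Not measured:** I could not read the force still resting on the buffer after letting go.

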